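# Fold out the leak tester's tube rest and zero it with the probe

## Task

Get the flute leak tester ready: swing its folding tube rest, which lies across the front of the instrument, all the way out until it snaps home in its end detent. Then take the probe with the square wooden handle from the rubber mat and, with its thin rod, push the small recessed zero button in the tester's front panel fully in. Lay the probe back down flat on the mat (do not drop it), with the rest still snapped out, and leave the other things on the bench where they are.

Things in the scene. Friction and masses are not known exactly. Their poses are not given: they have to be found in the camera images.
- tester: flute leak tester, fixed: grey metal box 120 (x) x 140 (y) x 70 mm high, aluminium front panel, round white dial on top and a black knob 14 mm tall on its top at the back left. Origin: centre of its underside, on the bench; x points from the front panel (at x = -60 mm) to the back, z up. From the robot, the rest's hinge is at the panel's left (+y), the zero button right of the middle.
- tube_rest (a joint): folding rest: steel bar 165 mm long, 12 thick, 16 high (28 to 44 mm above the bench). Rad: 0 folded parallel to the panel, pointing to the tester's -y, its free end 40 mm past the tester's side; grows as it swings out towards the robot and on round to +y; 1.9 end stop. A spring ball resists from 1.3 to 1.64 (0.2 Nm), then snaps it to 1.9. Before that it stays where left. Starts ajar, 0.25 to 0.75.
- rest_hinge (a point): point on the rest's upright hinge axis at the bar's mid height (36 mm above the bench), 22 mm in front of the panel and 55 mm to the +y side of its middle; its axes turn with the bar: the bar runs along -y from here and swings out towards -x
- rest_end (a point): free end of the rest's bar, middle of its end face, 165 mm from the hinge; axes as rest_hinge. The bar's last 14 mm carry a black U-shaped cradle, 32 mm wide across the bar, its top 67 mm above the bench
- zero_button (a joint): spring button at the bottom of a round recess in the front panel, hidden behind the bar while the rest is folded. Value in m: 0 out, 0.004 fully in; about 4 N pushes it home. It is pushed along the tester's +x (horizontally, into the panel).
- zero_face (a point): centre of the button's black 13 mm face, which lies 6 mm inside the panel's face, in a recess 14 mm across with a 2 mm chamfer, 36 mm above the bench and 30 mm to the -y side of the panel's middle; axes as the tester
- probe: probe: square wooden handle 15 x 15 x 90 mm, a brass ferrule 11 mm across and a thin round steel rod 5 mm across with a blunt end, 160 mm long in all, about 50 g, lying on the mat. Origin: middle of the handle's length, on the underside of the handle (7.5 mm below the axis as it lies). Its x axis runs along the tool to the tip. The only tool with a square handle.
- probe_tip (a point): end of the probe's thin rod, on its axis, 115 mm ahead of the probe's origin
- mat: black rubber mat 190 (x) x 260 (y) x 3 mm, fixed on the bench; origin: centre of its underside
- screwdriver: loose screwdriver with grey round handle, 170 mm, lying on the mat; leave it
- brush: loose brush with wooden handle, 170 mm, lying on the mat; leave it
- tin: small round metal tin, 38 mm across, 22 mm high, beside the tester's right side; leave it
- dropper: small white dropper bottle, 32 mm across, 75 mm high, on the tester's left; leave it
- pliers: pliers with green grips, 145 mm long, lying beyond the mat; leave it
- head_joint: silver flute head joint, tube 21 mm thick, 210 mm long, lying at the left; leave it
- flute_body: silver flute body with key cups, 19 mm thick, 330 mm long, lying at the right; leave it
Mind the look-alikes: they are no part of the job. Of the things like the probe, leave any that is purple; of the rest the smaller one is meant.

How it is judged:
On the way, in this order (a step that is already met when the one before it is completed fails the run):
1. the tube rest has snapped home in its end detent (value of joint tube_rest above 1.84 rad), for 0.2 s.
2. the zero button is pushed in (3 mm or more of its 4) with the tip of the probe, the rest still seated (value of joint zero_button above 0.003 m and distance between probe_tip and zero_face below 0.01 m and value of joint tube_rest above 1.84 rad), for 0.1 s.
3. the probe, still held, is down at the mat (its handle within about 20 mm of it) (x of probe in the frame of mat between -0.095 and 0.095 m and y of probe in the frame of mat between -0.13 and 0.13 m and z of probe in the frame of mat below 0.022 m and z of probe_tip in the frame of mat below 0.035 m and contact force between the fingers and probe above 0.3 N), for 0.05 s.
At the end, for the whole second after the job is handed in: the tube rest is within 0.06 rad of its end stop, the zero button has sprung back out, and the probe lies flat and at rest on the mat with the middle of its handle inside the mat's outline (x of probe in the frame of mat between -0.095 and 0.095 m and y of probe in the frame of mat between -0.13 and 0.13 m and value of joint tube_rest above 1.84 rad and value of joint zero_button below 0.001 m and z of probe in the frame of mat below 0.022 m and z of probe_tip in the frame of mat below 0.025 m and linear speed of probe below 0.02 m/s); the robot touches nothing.
It fails at once if another thing on the bench is moved more than 30 mm (distance of any of screwdriver, brush, tin, dropper, pliers, head_joint, flute_body from where it was at the start of the episode above 0.03 m).
It also fails if it takes over 66 s, if anything falls off the work surface, if the arm or the gripper's body presses on something with over 40 N, if the wrist force passes 120 N, or if a joint passes its speed limit or range.

## Robot

A 6-joint arm with a two-finger parallel gripper is mounted at the origin on the work surface. World frame = base frame: x ahead of the robot, y to its left, z up, the work surface at z = 0. Lengths are in m, angles in rad, forces in N, time in s.
With the tool pointing down it reaches from about 0.35 to 0.775 m from the base axis. Payload 7.3 kg.
Tool frame: the origin (TCP) lies at the centre of the arm's flange, where the gripper is bolted on; the fingertips stand 178 mm ahead of it and the grasp point (between the pads) lies 159 mm ahead of it (bot.grip_depth is the distance from the TCP to the grasp point, in m); z points along the fingers, y is the line along which they close (so a half turn about z gives the same grasp; the last joint's range is limited). The gripper opens to 92 mm and grips with 3 to 60 N. Pads are 19 mm wide; open, the fingers measure 130 mm over their backs; the gripper's body (75 mm by 190 mm) begins 47 mm behind the grasp point.
Start: joints at [-1.341, 0.342, 1.524, -0, 1.275, -0.146], TCP at [0.193, -0.488, 0.405] pointing down, gripper open.
Joint ranges: [-2.53, 2.53], [-0.77, 2.02], [0.04, 2.7], [-1, 4.14], [0.28, 2.66], [-3.11, 3.11]. Speed limits (rad/s): [2.57, 2.57, 3.14, 3.14, 3.14, 3.14].

## Interface

Orientations are given as a rotation vector (axis times angle).
In Python, from plant import bot gives the robot as it stands.
- The arm moves only by the tool jog_arm, never from a script. Its argument "commands" is a list of rows, each an object with "hand": the finger opening in cm, from 0 to 9.18; "dp": the shift along the world's x, y, z in cm, a list of three; "rot": the turn, a rotation vector about the world's x, y, z in degrees, a list of three. In form: [{"hand": hand, "dp": [x, y, z], "rot": [ax, ay, az]}, ...]. A call has 1 to 12 rows; each row shifts and turns the commanded pose from where the row before left it; what a row does not reach is not made up. A row lasts 1/8 s, in which the tool goes at most 62.5 mm and 10.7 degrees, less where a joint would pass 70% of its speed; a pose out of reach is approached as far as the arm can. A call with a gripper value outside its range is refused whole. The fingers move at their own pace and stop on an object; the grip force is fixed at half the most. Time passes only in rows, so rows that do not move let the fingers close. It gives the time, the measured TCP pose, the force, the opening and the grip force at its end, in the units of the state.
- bot.observe(): the state, without advancing time (a new reading comes with each control period).
- bot.snapshot(name): name is "scene" or "top" or "wrist"; returns a dict with "color" (420x560x3 uint8, blue, green, red), "fx", "fy", "cx", "cy" (pixels), "extrinsics" (4x4, takes a point from world to camera coordinates). Camera axes: x right, y down, z forward; pixel columns grow to the right and rows downward; lengths in m; the calibration is good to about 2 mm. A picture is of the moment at which its call begins. There is no depth.
- bot.close_job(): hands the job in; it is judged then, once.
The state is a dict: "t": time; "joint_positions": joint angles; "qd": joint speeds; "joint_torque": joint torques, N m; "position": TCP position; "tool_rot": TCP orientation; "wrist_force": force on the tool from outside, world axes, zero at the start; "moment": the same for the moment, N m; "grip_width": finger opening in m; "finger_force": force on a finger pad.
Only numpy, scipy, OpenCV 4.12 (cv2) and the standard library are available. Lean on these libraries where they do the work, as an engineer would, in place of code of your own. Each camera call takes 0.05 s, during which the arm holds its last target. There are 200 camera calls.

## Working session

There is one attempt and no reset: what is moved stays moved. The work goes in short steps, Python scripts to look and compute and a tool call to move; the robot and the scene stay as the last step left them, time stands still between calls to the robot, and variables do not carry over. Pictures are saved under pics/ and viewed, at most 10 in all, crops included, and the job is handed in when it is done.

Besides the shell and the picture viewer there is one more tool, called after "Request:" as a command line: name --argument value ..., lists and objects as JSON in quotes. jog_arm: Moves the arm, as the interface text tells. Its arguments: {"type":"object","properties":{"commands":{"type":"array","items":{"type":"object","properties":{"hand":{"type":"number"},"dp":{"type":"array","items":{"type":"number"}},"rot":{"type":"array","items":{"type":"number"}}}}}},"required":["commands"]}

```bash
mkdir -p pics
python3 - <<'E'
from plant import bot
import cv2
for n in("scene","top"):
    s=bot.snapshot(n);cv2.imwrite(f"pics/{n}0.png",cv2.resize(s["color"],(800,600),interpolation=cv2.INTER_CUBIC))
    print(n,s["fx"],s["fy"],s["cx"],s["cy"],s["extrinsics"].round(4).tolist())
o=bot.observe();print(o)
E
```

```text
scene 488.32239839294994 488.32239839294994 284.3127955784881 215.05377941911874 [[-0.7542, 0.6566, 0.0089, 0.455], [0.5622, 0.6526, -0.5079, -0.2558], [-0.3393, -0.3781, -0.8614, 1.9125], [0.0, 0.0, 0.0, 1.0]]
top 496.04943890776553 496.04943890776553 282.4941867614178 213.22565228008102 [[-0.0103, -0.9999, -0.0044, -0.0332], [-0.9982, 0.0105, -0.0586, 0.5824], [0.0587, 0.0038, -0.9983, 1.3272], [0.0, 0.0, 0.0, 1.0]]
{'t': 0.1, 'joint_positions': array([-1.34101704e+00,  3.42645421e-01,  1.52490023e+00, -1.51706160e-05,
        1.27539065e+00, -1.45996671e-01]), 'qd': array([-0.00046319, -0.0014919 , -0.00203995,  0.00146326, -0.00052551,
        0.0003635 ]), 'joint_torque': array([ 1.87231242e-03, -4.32004416e+01, -2.44693691e+01,  7.19974469e-02,
        5.25837368e-02, -5.62705270e-05]), 'position': array([ 0.19266621, -0.48824665,  0.40412567]), 'tool_rot': array([-3.08498396e+00, -5.86556881e-01,  1.11115404e-04]), 'wrist_force': array([-0.31961645,  0.09944969, -0.39199431]), 'moment': array([-0.01404816,  0.02669913, -0.02986063]), 'finger_force': 0.0, 'grip_width': 0.09166873467165909}
```

View pics/top0.png

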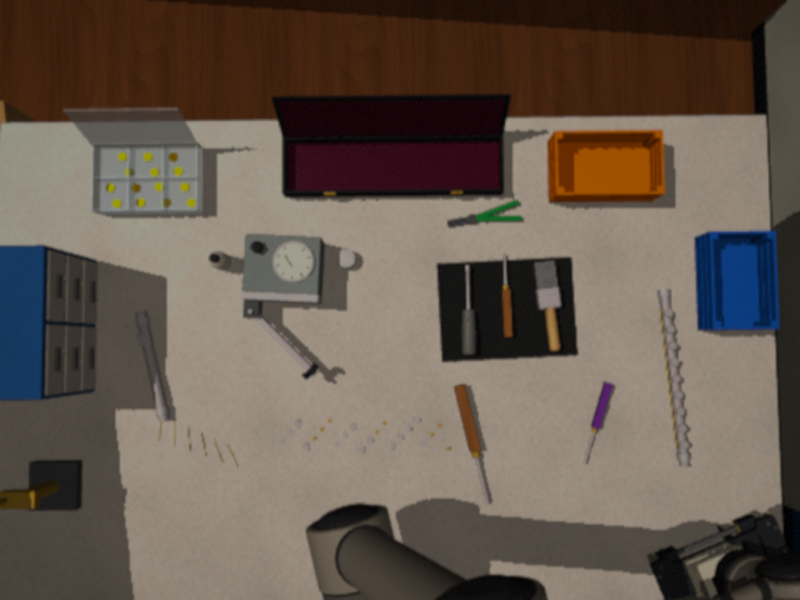

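View pics/scene0.png

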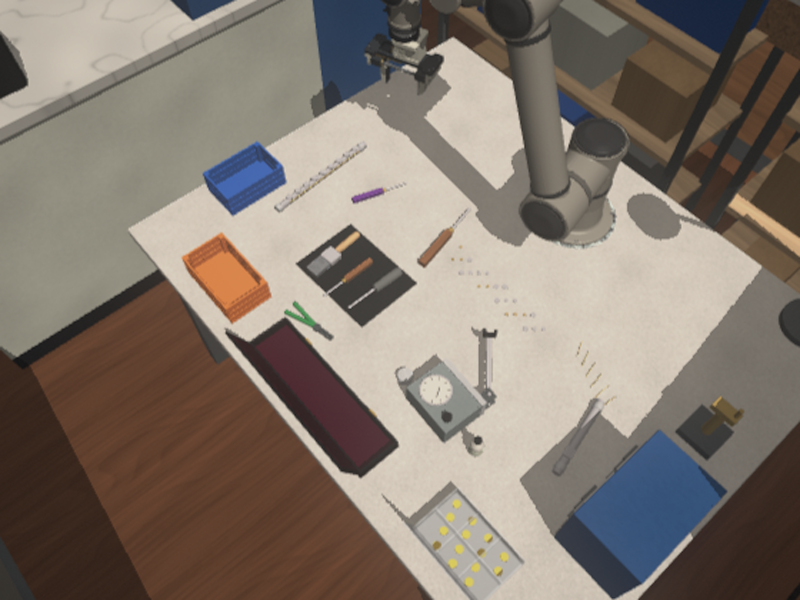

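The scene shows the tester at top-view (283,270), with the rest ajar and its cradle at (312,371), and the mat at (507,310). There are three probe-like tools: the brown one on the mat (507,310), a larger brown one off the mat (470,430) and a purple one (600,410). The small brown one on the mat fits, being on the mat, not purple and the smaller. I'll confirm it in an enlarged crop.

```bash
cat > h.py <<'E'
import numpy as np, cv2
from plant import bot
def ray(s,u,v,z):
    E=np.array(s["extrinsics"]);R,t=E[:3,:3],E[:3,3]
    c=-R.T@t;d=R.T@np.array([(u-s["cx"])/s["fx"],(v-s["cy"])/s["fy"],1])
    return c+d*(z-c[2])/d[2]
def proj(s,p):
    q=np.array(s["extrinsics"])@np.append(p,1);return s["cx"]+s["fx"]*q[0]/q[2],s["cy"]+s["fy"]*q[1]/q[2]
E
python3 - <<'E'
from h import *
s=bot.snapshot("top");c=s["color"]
a=c[155:275,140:240];b=c[175:260,300:410]
A=cv2.resize(a,None,fx=4,fy=4,interpolation=cv2.INTER_CUBIC);B=cv2.resize(b,None,fx=3.5,fy=3.5,interpolation=cv2.INTER_CUBIC)
o=np.zeros((480,800,3),np.uint8);o[:480,:400]=A;o[:B.shape[0],410:410+B.shape[1]]=B
cv2.imwrite("pics/crop1.png",o)
E
```

```text
(no output)
```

View pics/crop1.png

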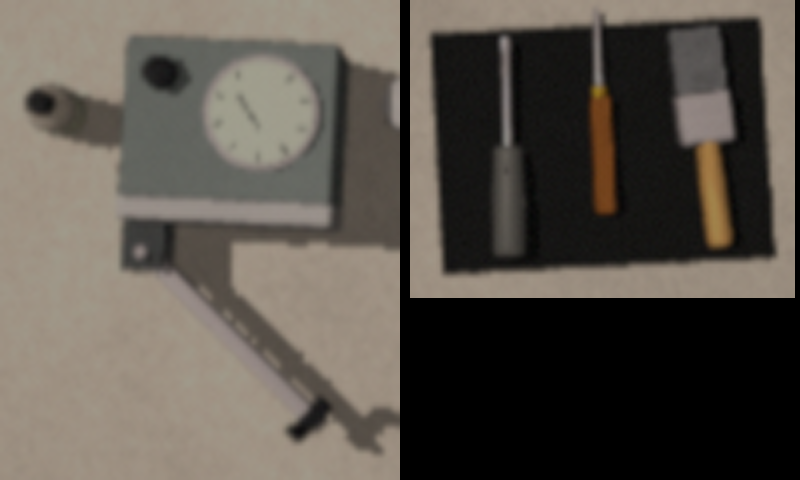

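Run:
```python
from h import *
s=bot.snapshot("top")
E=np.array(s["extrinsics"]);print("cam",-E[:3,:3].T@E[:3,3])
A=lambda u,v,z:ray(s,140+u/4,155+v/4,z)
B=lambda u,v,z:ray(s,300+(u-410)/3.5,175+v/3.5,z)
P={}
for n,p in dict(BL=A(128,37,.07),BR=A(340,46,.07),FL=A(118,198,.07),FR=A(330,205,.07),FL2=A(118,216,.07),FR2=A(330,225,.07),hinge=A(140,250,.044),cr=A(308,418,.067),crA=A(295,432,.067),crB=A(320,405,.067),barm=A(230,335,.044),
 hb=B(605,213,.018),hf=B(598,90,.018),tip=B(598,12,.0105),m1=B(432,33,.003),m2=B(758,18,.003),m3=B(775,255,.003),m4=B(443,270,.003),scr=B(505,200,.01),scrr=B(506,90,.007),brF=B(670,85,.01)).items(): print(n,p.round(4));P[n]=p
d=lambda a,b:(np.linalg.norm(P[a]-P[b]).round(4),np.degrees(np.arctan2(*(P[b]-P[a])[1::-1])).round(1))
for a,b in("BL BR","FL BL","FR BR","FL2 BL","FR2 BR","FL2 FR2","hb hf","hb tip","m1 m2","m4 m3","m4 m1","hinge cr"):
    pass
for ab in("BL BR","FL BL","FR BR","FL2 BL","FR2 BR","FL2 FR2","hb hf","hb tip","m1 m2","m4 m3","m4 m1","hinge cr"):
    print(ab,d(*ab.split()))
```

```text
cam [ 0.50313639 -0.0442797   1.35891237]
BL [0.7105 0.2488 0.07  ]
BR [0.7031 0.1099 0.07  ]
FL [0.6048 0.255  0.07  ]
FR [0.5988 0.1168 0.07  ]
FL2 [0.5931 0.255  0.07  ]
FR2 [0.5857 0.1168 0.07  ]
hinge [0.5721 0.2463 0.044 ]
cr [0.4605 0.1319 0.067 ]
crA [0.4516 0.1403 0.067 ]
crB [0.4689 0.124  0.067 ]
barm [0.5151 0.1865 0.044 ]
hb [ 0.5187 -0.2362  0.018 ]
hf [ 0.6139 -0.2326  0.018 ]
tip [ 0.6756 -0.2348  0.0105]
m1 [ 0.6614 -0.1053  0.003 ]
m2 [ 0.6705 -0.3612  0.003 ]
m3 [ 0.4849 -0.3699  0.003 ]
m4 [ 0.4759 -0.1115  0.003 ]
scr [ 0.5297 -0.16    0.01  ]
scrr [ 0.6156 -0.1623  0.007 ]
brF [ 0.6179 -0.2898  0.01  ]Traceback (most recent call last):
  File "<stdin>", line 10, in <module>
ValueError: too many values to unpack (expected 2)
```

The crop confirms the mat tool: a square brown handle with a brass ferrule and thin rod, handle (605,213)-(598,90) and tip (598,12) in the crop. The bar runs from the hinge (140,250) to the cradle (308,418), about 0.73 rad. I'll move next to the bar with the fingers closed.

Request:
jog_arm --commands '[{"hand":0,"dp":[2.7,5.1,0],"rot":[0,0,9.5]},{"hand":0,"dp":[2.7,5.1,0],"rot":[0,0,9.5]},{"hand":0,"dp":[2.7,5.1,0],"rot":[0,0,9.5]},{"hand":0,"dp":[2.7,5.1,0],"rot":[0,0,9.5]},{"hand":0,"dp":[2.7,5.1,0],"rot":[0,0,9.5]},{"hand":0,"dp":[2.7,5.1,0],"rot":[0,0,9.5]},{"hand":0,"dp":[2.7,5.1,0],"rot":[0,0,9.5]},{"hand":0,"dp":[2.7,5.1,0],"rot":[0,0,9.5]},{"hand":0,"dp":[2.7,5.1,0],"rot":[0,0,9.5]},{"hand":0,"dp":[2.7,5.1,0],"rot":[0,0,9.5]},{"hand":0,"dp":[2.7,5.1,0],"rot":[0,0,9.5]},{"hand":0,"dp":[2.7,5.1,0],"rot":[0,0,9.5]}]'

```text
t: 1.7
position: [0.5173, 0.1256, 0.4047]
tool_rot: [1.18, 2.911, -0.0]
wrist_force: [1.0, -0.7, -0.9]
grip_width: 0.0005
finger_force: 0.0
```

Run:
```python
from h import *
import pickle
s=bot.snapshot("wrist");pickle.dump(s,open("w1.pkl","wb"))
cv2.imwrite("pics/w1.png",cv2.resize(s["color"],(800,600),interpolation=cv2.INTER_CUBIC))
E=np.array(s["extrinsics"]);print("cam",-E[:3,:3].T@E[:3,3],bot.observe()["position"])
c=np.array([.588,.1858]);x=np.array([.9986,-.053]);y=np.array([.053,.9986])
for n,a,b,z in(("hinge",-.022,.055,.044),("panelL",0,.07,.07),("panelR",0,-.07,.07),("zero",.0,-.03,.036),("BR",.12,-.07,.07)):
    p=c+a*x+b*y;print(n,p,np.array(proj(s,[*p,z]))/.7)
```

```text
cam [0.46646344 0.17469929 0.38512371] [0.51916446 0.13032743 0.40434084]
hinge [0.5689458 0.241889 ] [581.27502191 191.52725342]
panelL [0.59171  0.255702] [636.34746509 205.9210102 ]
panelR [0.58429  0.115898] [460.96387519 345.03580462]
zero [0.58641  0.155842] [498.72810062 293.17328415]
BR [0.704122 0.109538] [567.31126588 463.25615871]
```

View pics/w1.png

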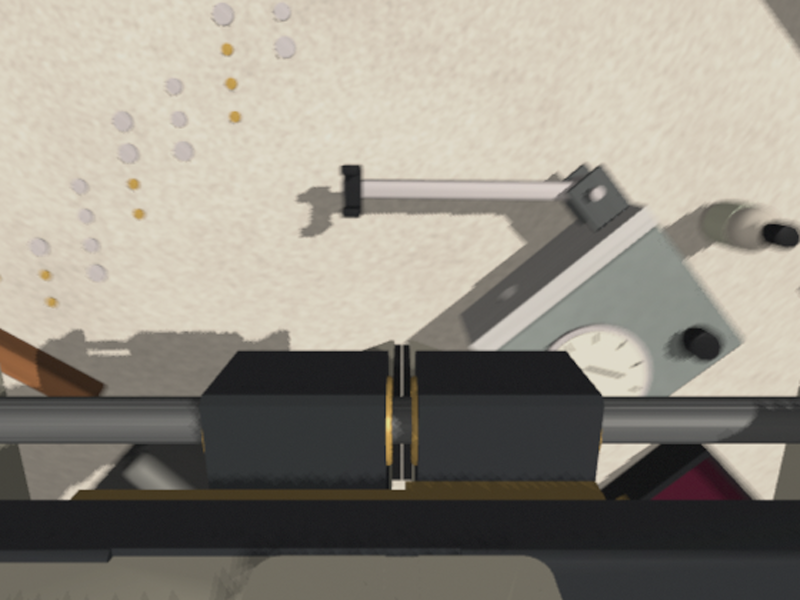

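The wrist view shows the hinge pin at (596,194), the cradle at (351,190), the panel's top front edge from (640,207) to (470,346), and the button recess visible at (509,293).

Run:
```python
from h import *
import pickle
s=pickle.load(open("w1.pkl","rb"))
for n,u,v,z in(("hole",509,293,.036),("pL",640,207,.07),("pR",470,346,.07),("hinge44",596,194,.044),("hinge50",596,194,.052),("barmid",460,189,.044),("barmid2",540,190,.044),("cr",351,190,.067),("backL",742,342,.07)):
    print(n,ray(s,u*.7,v*.7,z).round(4))
```

```text
hole [0.5914 0.1612 0.036 ]
pL [0.5938 0.2569 0.07  ]
pR [0.589  0.1198 0.07  ]
hinge44 [0.577  0.2479 0.044 ]
hinge50 [0.5744 0.2462 0.052 ]
barmid [0.5116 0.1852 0.044 ]
barmid2 [0.5491 0.2229 0.044 ]
cr [0.4621 0.1357 0.067 ]
backL [0.713  0.2516 0.07  ]
```

Run:
```python
import numpy as np
h=np.array([57.15,24.37]);prev=np.array([51.92,13.03])
for k,t in enumerate(np.linspace(45,101,12)):
    a=np.radians(t);p=h+11.5*np.array([-np.sin(a),-np.cos(a)])-1.7*np.array([-np.cos(a),np.sin(a)])
    print(k,t.round(1),p.round(2),(p-prev).round(2));prev=p
```

```text
0 45.0 [50.22 15.04] [-1.7   2.01]
1 50.1 [49.42 15.69] [-0.8   0.65]
2 55.2 [48.68 16.41] [-0.74  0.72]
3 60.3 [48.01 17.19] [-0.67  0.78]
4 65.4 [47.41 18.03] [-0.6   0.84]
5 70.5 [46.88 18.92] [-0.52  0.89]
6 75.5 [46.44 19.85] [-0.44  0.93]
7 80.6 [46.08 20.82] [-0.36  0.97]
8 85.7 [45.81 21.82] [-0.27  1.  ]
9 90.8 [45.63 22.83] [-0.18  1.02]
10 95.9 [45.54 23.86] [-0.09  1.03]
11 101.0 [45.54 24.9 ] [0.   1.03]
```

Request:
jog_arm --commands '[{"hand":0,"dp":[0,0,-5],"rot":[0,0,0]},{"hand":0,"dp":[0,0,-5],"rot":[0,0,0]},{"hand":0,"dp":[0,0,-5],"rot":[0,0,0]},{"hand":0,"dp":[0,0,-5],"rot":[0,0,0]},{"hand":0,"dp":[0,0,0],"rot":[0,0,0]}]'

```text
t: 2.38
position: [0.5153, 0.1234, 0.2016]
tool_rot: [-1.186, -2.901, 0.006]
wrist_force: [-0.4, -0.3, -0.0]
grip_width: 0.0002
finger_force: 0.0
```

Request:
jog_arm --commands '[{"hand":0,"dp":[-1.5,2.6,0],"rot":[0,0,0]},{"hand":0,"dp":[-0.8,0.65,0],"rot":[0,0,-5.1]},{"hand":0,"dp":[-0.74,0.72,0],"rot":[0,0,-5.1]},{"hand":0,"dp":[-0.67,0.78,0],"rot":[0,0,-5.1]},{"hand":0,"dp":[-0.6,0.84,0],"rot":[0,0,-5.1]},{"hand":0,"dp":[-0.52,0.89,0],"rot":[0,0,-5.1]},{"hand":0,"dp":[-0.44,0.93,0],"rot":[0,0,-5.1]},{"hand":0,"dp":[-0.36,0.97,0],"rot":[0,0,-5.1]},{"hand":0,"dp":[-0.27,1.0,0],"rot":[0,0,-5.1]},{"hand":0,"dp":[-0.18,1.02,0],"rot":[0,0,-5.1]},{"hand":0,"dp":[-0.09,1.03,0],"rot":[0,0,-5.1]},{"hand":0,"dp":[0,1.03,0],"rot":[0,0,-5.1]}]'

```text
t: 3.88
position: [0.4556, 0.2487, 0.2073]
tool_rot: [2.419, 2.003, 0.005]
wrist_force: [-0.1, -1.5, -0.8]
grip_width: 0.0003
finger_force: 0.6
```

Run:
```python
from h import *
s=bot.snapshot("top");w=bot.snapshot("wrist")
a=cv2.resize(s["color"][150:280,120:260],None,fx=2.8,fy=2.8,interpolation=cv2.INTER_CUBIC)
b=cv2.resize(w["color"],(400,300))
o=np.zeros((370,800,3),np.uint8);o[:a.shape[0],:a.shape[1]]=a;o[:300,400:]=b
cv2.imwrite("pics/c2.png",o)
print(bot.observe()["position"],bot.observe()["wrist_force"])
```

```text
[0.45570252 0.24915331 0.20714944] [-0.26223976 -0.34444626  0.35997553]
```

View pics/c2.png

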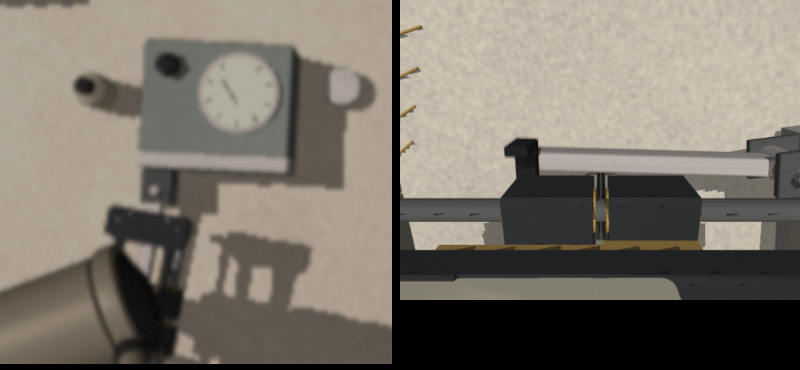

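The fingers are still up against the bar (bar from (540,155) to (768,165) in the right half), so it hasn't clearly snapped. I'll push a little further.

Request:
jog_arm --commands '[{"hand":0,"dp":[0.05,0.5,0],"rot":[0,0,-2.5]},{"hand":0,"dp":[0.05,0.5,0],"rot":[0,0,-2.5]},{"hand":0,"dp":[0,0,0],"rot":[0,0,0]},{"hand":0,"dp":[0,0,0],"rot":[0,0,0]}]'

```text
t: 4.47
position: [0.4562, 0.258, 0.2055]
tool_rot: [2.5, 1.902, 0.001]
wrist_force: [-0.3, -0.3, 0.2]
grip_width: 0.0004
finger_force: 0.0
```

Run:
```python
from h import *
import pickle
w=bot.snapshot("wrist");pickle.dump(w,open("w2.pkl","wb"))
c=w["color"]
cv2.imwrite("pics/c3.png",cv2.resize(c[:240],(800,343),interpolation=cv2.INTER_CUBIC))
```

```text
(no output)
```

View pics/c3.png

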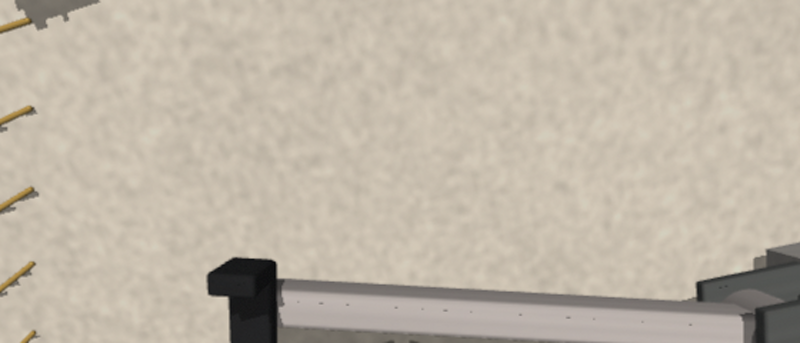

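Run:
```python
from h import *
import pickle
s=pickle.load(open("w2.pkl","rb"))
for l in(((280,280),(690,302)),((280,294),(735,316))):
    a,b=[ray(s,u*.7,v*.7,.044) for u,v in l]
    d=a-b;t=np.degrees(np.arctan2(-d[0],-d[1]));print(a,b,t,np.radians(t-3))
```

```text
[0.43287172 0.30078716 0.044     ] [0.54661659 0.26234654 0.044     ] 108.67292723226416 1.844340510423388
[0.43148627 0.29679472 0.044     ] [0.55893488 0.25444319 0.044     ] 108.38178964201754 1.8392592008972626
```

Request:
jog_arm --commands '[{"hand":0,"dp":[0.05,0.25,0],"rot":[0,0,-1]},{"hand":0,"dp":[0,0,0],"rot":[0,0,0]}]'

```text
t: 4.78
position: [0.4566, 0.2608, 0.2048]
tool_rot: [2.518, 1.878, 0.0]
wrist_force: [0.1, -0.4, 0.4]
grip_width: 0.0006
finger_force: 0.0
```

Request:
jog_arm --commands '[{"hand":0,"dp":[0.05,0.25,0],"rot":[0,0,-1]},{"hand":0,"dp":[0,0,0],"rot":[0,0,0]}]'

```text
t: 5.03
position: [0.457, 0.2634, 0.2047]
tool_rot: [2.535, 1.856, 0.0]
wrist_force: [-0.3, -0.3, 0.3]
grip_width: 0.0003
finger_force: 0.0
```

Request:
jog_arm --commands '[{"hand":0,"dp":[0.1,0.25,0],"rot":[0,0,0]},{"hand":0,"dp":[0,0,0],"rot":[0,0,0]}]'

```text
t: 5.28
position: [0.4581, 0.2659, 0.2047]
tool_rot: [2.534, 1.856, 0.0]
wrist_force: [0.1, -0.0, -0.2]
grip_width: 0.0005
finger_force: 0.0
```

Request:
jog_arm --commands '[{"hand":0,"dp":[0.1,0.25,0],"rot":[0,0,0]},{"hand":0,"dp":[0,0,0],"rot":[0,0,0]}]'

```text
t: 5.52
position: [0.4591, 0.2684, 0.2048]
tool_rot: [2.534, 1.856, 0.0]
wrist_force: [0.6, 0.2, -0.6]
grip_width: 0.0004
finger_force: 0.0
```

The bar doesn't push back, and the fingers are now where a bar at 1.84 rad would touch, so it has snapped out to about 1.9. Retreat and go over the probe.

Request:
jog_arm --commands '[{"hand":0,"dp":[-1.1,-2.8,0],"rot":[0,0,0]},{"hand":0,"dp":[0,0,6],"rot":[0,0,0]},{"hand":4,"dp":[0,0,6],"rot":[0,0,0]},{"hand":4,"dp":[1.25,-5.3,0],"rot":[0,0,-8]},{"hand":4,"dp":[1.25,-5.3,0],"rot":[0,0,-8]},{"hand":4,"dp":[1.25,-5.3,0],"rot":[0,0,-8]},{"hand":4,"dp":[1.25,-5.3,0],"rot":[0,0,-8]},{"hand":4,"dp":[1.25,-5.3,0],"rot":[0,0,-8]},{"hand":4,"dp":[1.25,-5.3,0],"rot":[0,0,-8]},{"hand":4,"dp":[1.25,-5.3,0],"rot":[0,0,-8]},{"hand":4,"dp":[1.25,-5.3,0],"rot":[0,0,-8]},{"hand":4,"dp":[1.25,-5.3,0],"rot":[0,0,-7]}]'

```text
t: 7.02
position: [0.5606, -0.2386, 0.3247]
tool_rot: [-3.141, -0.032, -0.0]
wrist_force: [1.0, 0.7, 0.3]
grip_width: 0.04
finger_force: 0.0
```

Request:
jog_arm --commands '[{"hand":4,"dp":[0,0,0],"rot":[0,0,0]},{"hand":4,"dp":[0,0,0],"rot":[0,0,0]}]'

```text
t: 7.28
position: [0.5602, -0.2364, 0.3243]
tool_rot: [-3.14, -0.04, 0.002]
wrist_force: [0.1, -0.2, 0.4]
grip_width: 0.0404
finger_force: 0.0
```

Run:
```python
from h import *
import pickle
w=bot.snapshot("wrist");pickle.dump(w,open("w3.pkl","wb"));t=bot.snapshot("top")
a=cv2.resize(w["color"],(480,360),interpolation=cv2.INTER_CUBIC)
b=cv2.resize(t["color"][150:270,140:230],(320,427),interpolation=cv2.INTER_CUBIC)
o=np.zeros((430,800,3),np.uint8);o[:360,:480]=a;o[:427,480:]=b
cv2.imwrite("pics/c4.png",o);ob=bot.observe();print(ob["position"],ob["tool_rot"])
```

```text
[ 0.56036274 -0.23545109  0.32474102] [-3.14077379e+00 -4.21454580e-02  8.50794864e-04]
```

View pics/c4.png

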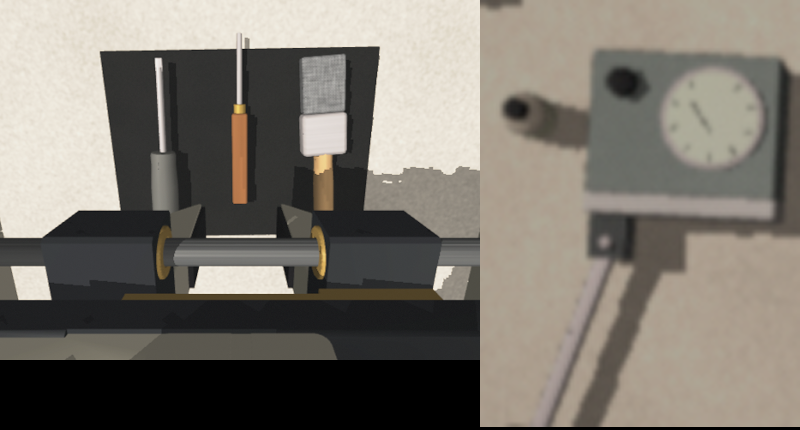

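The wrist view shows the probe handle back end at (240,203), its front at (239,113) and the tip at (239,34), between screwdriver (165,180) and brush (323,100). On the right, the rest is seated at about 1.87 rad from the image.

Run:
```python
from h import *
import pickle
s=pickle.load(open("w3.pkl","rb"));k=560/480
for n,u,v,z in(("back",240,203,.018),("front",239,113,.018),("tip",239,34,.0105),("bl",232,203,.018),("br",247,203,.018)):
    print(n,ray(s,u*k,v*k,z).round(4))
```

```text
back [ 0.5229 -0.2373  0.018 ]
front [ 0.612  -0.2342  0.018 ]
tip [ 0.6806 -0.2325  0.0105]
bl [ 0.5227 -0.2292  0.018 ]
br [ 0.5231 -0.2444  0.018 ]
```

Request:
jog_arm --commands '[{"hand":4,"dp":[0.6,0,-5],"rot":[0,0,0]},{"hand":4,"dp":[0,0,-5],"rot":[0,0,0]},{"hand":4,"dp":[0,0,-3],"rot":[0,0,0]},{"hand":4,"dp":[0,0,-1],"rot":[0,0,0]},{"hand":4,"dp":[0,0,0],"rot":[0,0,0]},{"hand":4,"dp":[0,0,0],"rot":[0,0,0]}]'

```text
t: 8.12
position: [0.5671, -0.2367, 0.1865]
tool_rot: [3.14, 0.04, 0.004]
wrist_force: [0.4, -0.7, 0.3]
grip_width: 0.04
finger_force: 0.0
```

Request:
jog_arm --commands '[{"hand":4,"dp":[0,0,-0.2],"rot":[0,0,0]},{"hand":4,"dp":[0,0,0],"rot":[0,0,0]},{"hand":1,"dp":[0,0,0],"rot":[0,0,0]},{"hand":1,"dp":[0,0,0],"rot":[0,0,0]},{"hand":1,"dp":[0,0,0],"rot":[0,0,0]},{"hand":1,"dp":[0,0,0],"rot":[0,0,0]}]'

```text
t: 8.88
position: [0.5665, -0.2368, 0.1827]
tool_rot: [3.141, 0.039, -0.0]
wrist_force: [-0.2, 0.1, -0.3]
grip_width: 0.0149
finger_force: 30.0
```

Request:
jog_arm --commands '[{"hand":1,"dp":[0,0,3],"rot":[0,0,0]},{"hand":1,"dp":[0,0,5],"rot":[0,0,0]},{"hand":1,"dp":[0,0,4],"rot":[0,0,0]},{"hand":1,"dp":[-1.65,5,0],"rot":[0,0,-0.6]},{"hand":1,"dp":[-1.65,5,0],"rot":[0,0,-0.6]},{"hand":1,"dp":[-1.65,5,0],"rot":[0,0,-0.6]},{"hand":1,"dp":[-1.65,5,0],"rot":[0,0,-0.6]},{"hand":1,"dp":[-1.65,5,0],"rot":[0,0,-0.6]},{"hand":1,"dp":[-1.65,5,0],"rot":[0,0,-0.6]},{"hand":1,"dp":[-1.65,5,0],"rot":[0,0,-0.6]},{"hand":1,"dp":[-1.65,5,0],"rot":[0,0,-0.5]},{"hand":1,"dp":[0,0,0],"rot":[0,0,0]}]'

```text
t: 10.38
position: [0.4331, 0.1659, 0.3028]
tool_rot: [-3.14, 0.082, 0.001]
wrist_force: [0.6, -0.6, -0.4]
grip_width: 0.0145
finger_force: 30.0
```

Request:
jog_arm --commands '[{"hand":1,"dp":[0,0,-4],"rot":[0,0,0]},{"hand":1,"dp":[0,0,-3],"rot":[0,0,0]},{"hand":1,"dp":[0,0,-2],"rot":[0,0,0]},{"hand":1,"dp":[0,0,0],"rot":[0,0,0]},{"hand":1,"dp":[0,0,0],"rot":[0,0,0]},{"hand":1,"dp":[0,0,0],"rot":[0,0,0]}]'

```text
t: 11.12
position: [0.4349, 0.1631, 0.2137]
tool_rot: [-3.14, 0.09, -0.003]
wrist_force: [-0.4, 0.9, -1.2]
grip_width: 0.0146
finger_force: 30.0
```

Run:
```python
from h import *
import pickle
w=bot.snapshot("wrist");pickle.dump(w,open("w4.pkl","wb"));t=bot.snapshot("top");pickle.dump(t,open("t4.pkl","wb"))
a=cv2.resize(w["color"][:,100:460],(480,560),interpolation=cv2.INTER_CUBIC)
b=cv2.resize(t["color"][150:270,150:230],(320,480),interpolation=cv2.INTER_CUBIC)
o=np.zeros((560,800,3),np.uint8);o[:,:480]=a;o[:480,480:]=b
cv2.imwrite("pics/c5.png",o);ob=bot.observe();print(ob["position"],ob["tool_rot"])
```

```text
[0.43477027 0.16320703 0.2134994 ] [-3.14007319e+00  8.96522844e-02 -2.49626140e-03]
```

View pics/c5.png

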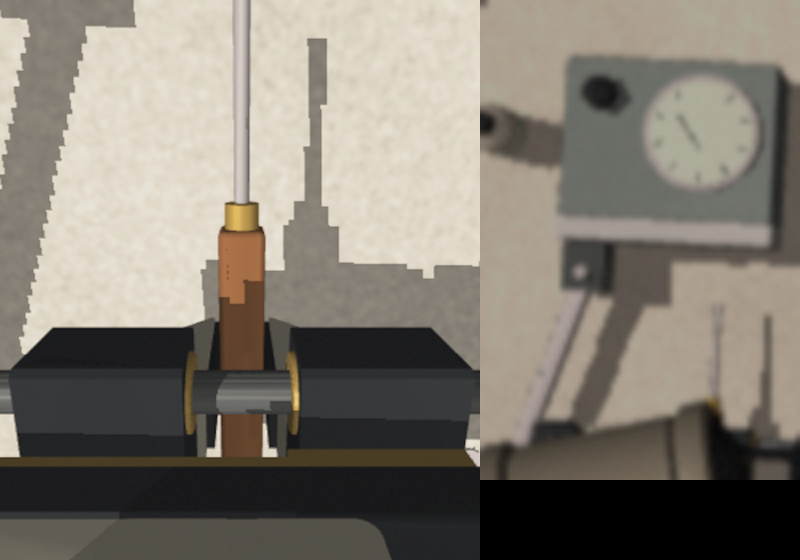

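The top crop shows the probe tip at (716,305), the tester's front top edge from (558,235) to (770,246), and its back corners at (568,57) and (780,68). The rest is out. The panel isn't in the wrist view at this height.

Run:
```python
from h import *
import pickle
s=pickle.load(open("t4.pkl","rb"))
A=lambda u,v,z:ray(s,150+(u-480)/4,150+v/4,z)
tip=A(716,305,.041);FL=A(558,235,.07);FR=A(772,246,.07);BL=A(568,57,.07);BR=A(782,68,.07)
print("tip",tip,FL,FR,BL,BR)
y=(BL-BR+FL-FR)[:2];L=np.linalg.norm(y)/2;y/=2*L;x=np.array([y[1],-y[0]])
c=(FL+FR+BL+BR)[:2]/4
print(L,np.linalg.norm((BL+BR-FL-FR)/2),np.degrees(np.arctan2(x[1],x[0])))
d=(tip[:2]-c);print("tip in tester",d@x,d@y,"probe tip fk", np.array([.4348,.1632])+.114*np.array([np.cos(np.radians(-3.1)),np.sin(np.radians(-3.1))]))
```

```text
tip [0.5479887  0.15646038 0.041     ] [0.59370652 0.2550028  0.07      ] [0.58504968 0.11549316 0.07      ] [0.71052795 0.24880508 0.07      ] [0.70173159 0.10856384 0.07      ]
0.14014739337949275 0.11693602508884686 -3.5699625188207165
tip in tester -0.09798346221219388 -0.03166846019663077 probe tip fk [0.54863318 0.15703502]
```

Request:
jog_arm --commands '[{"hand":1,"dp":[0,0.2,-0.5],"rot":[0,0,0]},{"hand":1,"dp":[1.2,-0.07,0],"rot":[0,0,0]},{"hand":1,"dp":[1.2,-0.07,0],"rot":[0,0,0]},{"hand":1,"dp":[0.8,-0.04,0],"rot":[0,0,0]},{"hand":1,"dp":[0,0,0],"rot":[0,0,0]},{"hand":1,"dp":[0,0,0],"rot":[0,0,0]},{"hand":1,"dp":[0,0,0],"rot":[0,0,0]}]'

```text
t: 12.1
position: [0.4662, 0.1634, 0.2077]
tool_rot: [3.14, -0.089, -0.001]
wrist_force: [-1.0, -0.3, -0.8]
grip_width: 0.0148
finger_force: 30.0
```

Request:
jog_arm --commands '[{"hand":1,"dp":[0.5,-0.03,0],"rot":[0,0,0]},{"hand":1,"dp":[0.3,-0.02,0],"rot":[0,0,0]},{"hand":1,"dp":[0.2,0,0],"rot":[0,0,0]},{"hand":1,"dp":[0,0,0],"rot":[0,0,0]}]'

```text
t: 12.6
position: [0.4766, 0.1629, 0.2077]
tool_rot: [3.14, -0.09, 0.0]
wrist_force: [-0.3, -0.1, -1.3]
grip_width: 0.0148
finger_force: 30.0
```

Request:
jog_arm --commands '[{"hand":1,"dp":[0.2,-0.01,0],"rot":[0,0,0]},{"hand":1,"dp":[0,0,0],"rot":[0,0,0]}]'

```text
t: 12.85
position: [0.4786, 0.1628, 0.2078]
tool_rot: [3.14, -0.09, 0.0]
wrist_force: [0.3, 0.6, -0.3]
grip_width: 0.015
finger_force: 30.0
```

Request:
jog_arm --commands '[{"hand":1,"dp":[0.2,-0.01,0],"rot":[0,0,0]},{"hand":1,"dp":[0,0,0],"rot":[0,0,0]}]'

```text
t: 13.1
position: [0.4804, 0.1627, 0.2077]
tool_rot: [3.14, -0.09, -0.001]
wrist_force: [-1.1, -0.1, -0.5]
grip_width: 0.0146
finger_force: 30.0
```

No contact with the tip at x≈0.594, beyond the panel face, so the rod is in the recess. Carry on in 2 mm steps, watching the force.

Request:
jog_arm --commands '[{"hand":1,"dp":[0.2,-0.01,0],"rot":[0,0,0]},{"hand":1,"dp":[0,0,0],"rot":[0,0,0]}]'

```text
t: 13.35
position: [0.4823, 0.1626, 0.2076]
tool_rot: [3.14, -0.09, -0.002]
wrist_force: [-2.2, -0.1, -0.8]
grip_width: 0.0144
finger_force: 30.0
```

Request:
jog_arm --commands '[{"hand":1,"dp":[0.2,-0.01,0],"rot":[0,0,0]},{"hand":1,"dp":[0,0,0],"rot":[0,0,0]}]'

```text
t: 13.6
position: [0.4842, 0.1625, 0.2075]
tool_rot: [3.14, -0.09, -0.002]
wrist_force: [-3.6, -0.4, 0.1]
grip_width: 0.0146
finger_force: 30.0
```

Request:
jog_arm --commands '[{"hand":1,"dp":[0.1,-0.01,0],"rot":[0,0,0]},{"hand":1,"dp":[0,0,0],"rot":[0,0,0]}]'

```text
t: 13.85
position: [0.4849, 0.1624, 0.2074]
tool_rot: [3.14, -0.089, -0.004]
wrist_force: [-5.3, -0.6, -0.1]
grip_width: 0.0146
finger_force: 30.0
```

Request:
jog_arm --commands '[{"hand":1,"dp":[0.1,0,0],"rot":[0,0,0]},{"hand":1,"dp":[0,0,0],"rot":[0,0,0]}]'

```text
t: 14.1
position: [0.4853, 0.1625, 0.2072]
tool_rot: [3.14, -0.089, -0.006]
wrist_force: [-7.6, 1.5, 0.7]
grip_width: 0.0146
finger_force: 30.0
```

Request:
jog_arm --commands '[{"hand":1,"dp":[0.1,0,0],"rot":[0,0,0]},{"hand":1,"dp":[0,0,0],"rot":[0,0,0]}]'

```text
t: 14.35
position: [0.4858, 0.1625, 0.207]
tool_rot: [3.139, -0.089, -0.009]
wrist_force: [-8.7, 1.3, 1.4]
grip_width: 0.0151
finger_force: 30.0
```

The button is bottomed: the force rose like a spring over about 4–5 mm, then the position stalled near 8 N. Withdraw and return above the mat.

Request:
jog_arm --commands '[{"hand":1,"dp":[-2.5,0.13,0],"rot":[0,0,0]},{"hand":1,"dp":[-2.5,0.13,0],"rot":[0,0,0]},{"hand":1,"dp":[0,0,4.5],"rot":[0,0,0]},{"hand":1,"dp":[0,0,4.5],"rot":[0,0,0]},{"hand":1,"dp":[1.6,-5,0],"rot":[0,0,0.6]},{"hand":1,"dp":[1.6,-5,0],"rot":[0,0,0.6]},{"hand":1,"dp":[1.6,-5,0],"rot":[0,0,0.6]},{"hand":1,"dp":[1.6,-5,0],"rot":[0,0,0.6]},{"hand":1,"dp":[1.6,-5,0],"rot":[0,0,0.6]},{"hand":1,"dp":[1.6,-5,0],"rot":[0,0,0.6]},{"hand":1,"dp":[1.6,-5,0],"rot":[0,0,0.6]},{"hand":1,"dp":[1.6,-5,0],"rot":[0,0,0.5]}]'

```text
t: 15.85
position: [0.5663, -0.2372, 0.2982]
tool_rot: [3.14, 0.039, 0.004]
wrist_force: [1.3, -0.1, -0.5]
grip_width: 0.0148
finger_force: 30.0
```

Request:
jog_arm --commands '[{"hand":1,"dp":[0,0,0],"rot":[0,0,0]},{"hand":1,"dp":[0,0,0],"rot":[0,0,0]},{"hand":1,"dp":[0,0,0],"rot":[0,0,0]}]'

```text
t: 16.23
position: [0.5655, -0.2338, 0.2979]
tool_rot: [-3.141, -0.041, -0.0]
wrist_force: [0.9, 0.1, -0.3]
grip_width: 0.0146
finger_force: 30.0
```

Request:
jog_arm --commands '[{"hand":1,"dp":[0,-0.2,-5],"rot":[0,0,0]},{"hand":1,"dp":[0,0,-3.5],"rot":[0,0,0]},{"hand":1,"dp":[0,0,-2],"rot":[0,0,0]},{"hand":1,"dp":[0,0,0],"rot":[0,0,0]},{"hand":1,"dp":[0,0,0],"rot":[0,0,0]},{"hand":1,"dp":[0,0,0],"rot":[0,0,0]}]'

```text
t: 16.98
position: [0.5659, -0.2369, 0.1942]
tool_rot: [3.14, 0.04, 0.003]
wrist_force: [-0.0, -0.5, -0.9]
grip_width: 0.0145
finger_force: 30.0
```

Run:
```python
from h import *
w=bot.snapshot("wrist");t=bot.snapshot("top")
a=cv2.resize(w["color"],(480,360),interpolation=cv2.INTER_CUBIC)
b=cv2.resize(t["color"][150:270,140:230],(320,427),interpolation=cv2.INTER_CUBIC)
o=np.zeros((430,800,3),np.uint8);o[:360,:480]=a;o[:427,480:]=b
cv2.imwrite("pics/c6.png",o);ob=bot.observe();print(ob["position"],ob["wrist_force"])
```

```text
[ 0.56576245 -0.23696219  0.19383755] [ 0.10938355 -0.66628151  0.24085725]
```

View pics/c6.png

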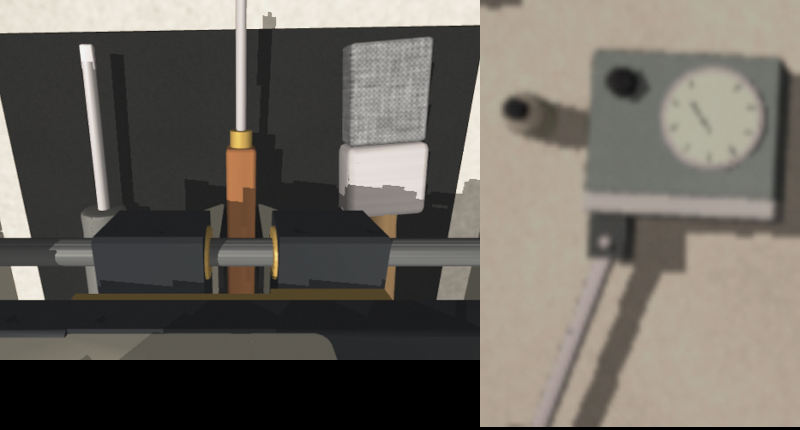

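The probe is held at (240,180) above its old place, clear of the screwdriver (95,130) and the brush (385,130), and the rest is still out. Lower the last centimetre slowly.

Request:
jog_arm --commands '[{"hand":1,"dp":[0,0,-0.4],"rot":[0,0,0]},{"hand":1,"dp":[0,0,-0.4],"rot":[0,0,0]},{"hand":1,"dp":[0,0,0],"rot":[0,0,0]},{"hand":1,"dp":[0,0,0],"rot":[0,0,0]}]'

```text
t: 17.58
position: [0.5655, -0.237, 0.1846]
tool_rot: [-3.141, -0.039, 0.0]
wrist_force: [0.6, 0.1, -0.4]
grip_width: 0.0147
finger_force: 30.0
```

Request:
jog_arm --commands '[{"hand":1,"dp":[0,0,-0.2],"rot":[0,0,0]},{"hand":1,"dp":[0,0,0],"rot":[0,0,0]},{"hand":1,"dp":[0,0,0],"rot":[0,0,0]}]'

```text
t: 17.95
position: [0.5655, -0.2369, 0.1827]
tool_rot: [3.141, 0.039, -0.0]
wrist_force: [-0.3, -0.4, -1.2]
grip_width: 0.0147
finger_force: 30.0
```

Request:
jog_arm --commands '[{"hand":2,"dp":[0,0,0],"rot":[0,0,0]},{"hand":3,"dp":[0,0,0],"rot":[0,0,0]},{"hand":4,"dp":[0,0,0],"rot":[0,0,0]},{"hand":4,"dp":[0,0,0],"rot":[0,0,0]},{"hand":4,"dp":[0,0,3],"rot":[0,0,0]},{"hand":4,"dp":[0,0,5],"rot":[0,0,0]},{"hand":4,"dp":[0,0,6],"rot":[0,0,0]},{"hand":4,"dp":[0,0,0],"rot":[0,0,0]},{"hand":4,"dp":[0,0,0],"rot":[0,0,0]},{"hand":4,"dp":[0,0,0],"rot":[0,0,0]}]'

```text
t: 19.2
position: [0.5651, -0.2368, 0.321]
tool_rot: [-3.14, -0.039, 0.005]
wrist_force: [-0.1, 0.9, -0.6]
grip_width: 0.0402
finger_force: 0.0
```

Run:
```python
from h import *
w=bot.snapshot("wrist");t=bot.snapshot("top")
a=cv2.resize(w["color"],(480,360),interpolation=cv2.INTER_CUBIC)
b=cv2.resize(t["color"][150:270,140:230],(320,427),interpolation=cv2.INTER_CUBIC)
o=np.zeros((430,800,3),np.uint8);o[:360,:480]=a;o[:427,480:]=b
cv2.imwrite("pics/c7.png",o)
```

```text
(no output)
```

View pics/c7.png

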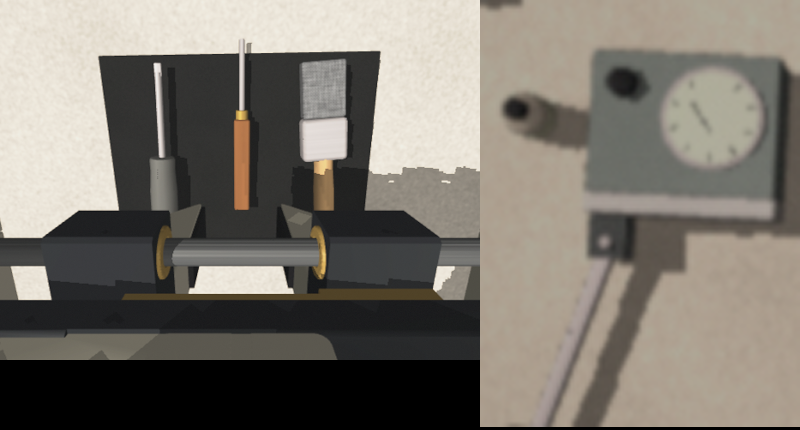

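The probe lies flat on the mat at (241,165), where it was. The neighbours haven't moved and the rest is out. Handing in.

```bash
python3 -c "
from plant import bot
print(bot.close_job())"
```

```text
the job is handed in; nothing more can be done
None
```

The job is handed in (no verdict came back): the rest looks snapped out (about 1.87 rad in the image), the probe's rod pushed the zero button until it bottomed at about 8 N, and the probe lies flat on the mat with nothing else seen to have moved.

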